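# Find the seed gate that still grips

## Robot

A 6-joint arm with a two-finger parallel gripper is mounted at the origin on the work surface. World frame = base frame: x ahead of the robot, y to its left, z up, the work surface at z = 0. Lengths are in m, angles in degrees, forces in N, time in s.
With the tool pointing down it reaches from about 0.3 to 0.75 m from the base axis. Payload 8.5 kg.
Tool frame: the origin (TCP) lies on the centre line of the jaws, within the pads' length; the fingertips stand 19 mm ahead of it and the grasp point (between the pads) is the TCP (env.tcp_to_tips is the z of the fingertips in the tool frame, in m); z points along the fingers, y is the line along which they close (so a half turn about z gives the same grasp; the last joint's range is limited). The gripper opens to 85 mm and grips with 20 to 120 N. Pads are 22 mm wide; open, the fingers measure 114 mm over their backs; the gripper's body (76 mm by 85 mm) begins 54 mm behind the grasp point. The pads swing forward as they close: fully open they stand 13 mm farther back than shut.
Start: joints at [51.835, 21.807, 74.336, -0, 83.858, -12.336], TCP at [0.24, 0.495, 0.25] pointing down, gripper open.
Joint ranges: [-178.18, 178.18], [-50.72, 133.34], [12.68, 142.11], [-81.47, 261.47], [9.98, 163.14], [-165.26, 165.26]. Speed limits (degrees/s): [136.94, 136.94, 180, 180, 180, 180].

## Interface

Orientations are given as a 3x3 rotation matrix whose columns are the frame's x, y, z axes.
In Python, from rig import env gives the robot as it stands.
- The arm moves only by the tool servo_tool, never from a script. Its argument "steps" is a list of rows, each an object of numbers: "tx", "ty", "tz": the shift along the world's x, y, z in cm; "yaw": the turn about the world's z in degrees; "claw": the finger opening in cm, from 0 to 8.54. In form: [{"tx": .., "ty": .., "tz": .., "yaw": .., "claw": ..}, ...]. A call has 1 to 20 rows; each row shifts and turns the commanded pose from where the row before left it; what a row does not reach is not made up. A row lasts 1/10 s, in which the tool goes at most 50 mm and 8.59 degrees, less where a joint would pass 70% of its speed; a pose out of reach is approached as far as the arm can. A call with a gripper value outside its range is refused whole. The fingers move at their own pace and stop on an object; "newtons" is the grip in N (left out, the last holds). Time passes only in rows, so rows that do not move let the fingers close. It gives the time, the measured TCP pose, the force, the opening and the grip force at its end, in the units of the state.
- env.observe(): the state, without advancing time (a new reading comes with each control period).
- env.get_image(name): name is "scene" or "side" or "wrist"; returns (picture, depth): 480x640x3 uint8, red, green, blue; 480x640 float32, m along the optical axis (not along the pixel's ray), 0 where there is no reading.
- env.camera_model(name): a dict with "fovy" (degrees; the focal length in pixels is half the picture's height over the tangent of half this angle, whatever the lens; pixels are square), "cx", "cy" (the principal point, pixels), "T" (4x4, takes a point from camera to world coordinates). Camera axes: x right, y down, z forward; pixel columns grow to the right and rows downward; lengths in m; the calibration is good to about 2 mm. The wrist camera is an equidistant fisheye: a pixel r from the principal point sees the ray r / f radians off the axis. A picture is of the moment at which its call begins: read the wrist's pose just before it. camera_model takes no time and is no camera call; for the wrist camera it gives the pose at the moment of the call.
- env.close_job(): hands the job in; it is judged then, once.
The state is a dict: "time_s": time; "q": joint angles; "qvel": joint speeds; "joint_efforts": joint torques, N m; "position": TCP position; "tool_rot": TCP orientation; "ft_force": force on the tool from outside, world axes, zero at the start; "wrist_torque": the same for the moment, N m; "grip_width": finger opening in m; "gripper_force": force on a finger pad.
Only numpy, scipy, OpenCV 4.12 (cv2) and the standard library are available. Lean on these libraries where they do the work, as an engineer would, in place of code of your own. Each camera call takes 0.05 s, during which the arm holds its last target. There are 200 camera calls.

## Task

The bench seeder has four seed gates that look alike: two have gone slack, one is seized shut, and only one still has its proper spring. Take the feeler gauge out of its stand, try the gates with its blade without forcing any of them (a gate that will not let the blade in is the seized one: back off), and leave the gauge pushed fully home, upright and let go, in the gate that holds the blade with a firm drag. Leave the pots, cup and measuring cylinder alone.

Things in the scene. Friction and masses are not known exactly. Their poses are not given: they have to be found in the camera images.
- gauge_grip (a point): Feeler gauge, loose, 0.1 to 0.16 kg, upright in its stand. Point: centre of its black grip (14 mm in its x, 30 in y, 44 in z; top is 20 mm above the point). Below it a steel collar 28 x 42 x 6 mm, underside 30 mm below the point, then the flat blade: 5 mm thick (x), 24 wide (y), 52 long (z). Same after half a turn about z.
- gauge_tip (a point): Centre of the blade's lower end, 82 mm below the grip's centre. Sliding in a slack gate drags under 2.5 N; in the good gate 3.5 to 10 N, up or down (it may ease off once still), and pushing past its lead-in, 6 to 14 mm down, takes 9 to 20 N. In the seized gate the tip stops 6 to 12 mm below the seeder's top; pushing down there with over about 25 N damages it.
- stand: Fixed wooden block 75 x 75 x 58 mm with one slot in its top, 8 x 28 mm, long side along its y; origin at the centre of its underside. The gauge's collar rests on the block's top, the blade 52 mm deep in the slot, axes of gauge and stand parallel. Drawn straight up.
- seeder: Fixed aluminium seeder bar, 110 (x) by 250 (y) mm, flat top 70 mm up; origin on its underside. Four alike vertical gaps in a row along y at y = -75, -25, 25, 75 mm, each 30 mm long in y between dividers. Fixed wall on the -x side, its face at x = 0; on the +x side a steel leaf, face at x = 2 mm, that in a working gate yields to +x as the blade comes in. Fully home: collar on the top, tip at z = 18 mm.
- gap_1 (a point): Gap at y = -75 mm. Point: on the fixed wall's face line, mid-length, level with the seeder's top; seeder's axes. Both sides slope in at 25 degrees off vertical: the mouth reaches 6 mm to -x and 8 mm to +x of the point at the top, and the gap is 2 mm wide from 13 mm down. The blade goes straight down, its thickness along x, centre at x = 2.5 to 3 mm; the leaf gives way.
- gap_2 (a point): Gap at y = -25 mm, point and shape as for gap_1. Which gate is good, slack or seized differs each time and cannot be seen.
- gap_3 (a point): Gap at y = 25 mm, point and shape as for gap_1. Which gate is good, slack or seized differs each time and cannot be seen.
- gap_4 (a point): Gap at y = 75 mm, point and shape as for gap_1. Which gate is good, slack or seized differs each time and cannot be seen.
- pot_a: Brown seedling pot with a sprout, 70 mm wide, 60 mm high (sprout to 120 mm), bystander; origin at centre of underside.
- pot_b: Brown pot of soil, 70 mm wide, 60 mm high, bystander; origin at centre of underside.
- cup: Small clear cup, 48 mm wide, 45 mm high, bystander; origin at centre of underside.
- cylinder: Glass measuring cylinder, foot 68 mm wide, 180 mm high, bystander; origin at centre of underside.
Things that resemble listed ones, but are neither listed nor needed, are in the scene too. Leave any red or white look-alike of the part that bears gauge_grip alone.

How it is judged (in metres and radians):
On the way, in this order (a step that is already met when the one before it is completed fails the run):
1. the gauge is drawn clear out of its stand (z of gauge_tip in the frame of stand above 0.062 m), for 0.1 s.
2. the gauge's blade is fully home in a gate of the seeder (z of gauge_tip in the frame of seeder below 0.0215 m and x of gauge_tip in the frame of seeder between -0.004 and 0.01 m and y of gauge_tip in the frame of seeder between -0.095 and 0.095 m), for 0.2 s.
At the end, for the whole second after the job is handed in: The gauge stands released in one of the seeder's gaps, fully home (collar within 3.5 mm of the seeder's top), upright within 6 degrees and at rest, and the gate's spring presses the blade against the fixed wall with more than 4 N (all of step 2 and angle between gauge_tip's own z axis and vertical below 0.1 rad and contact force between gauge and seeder above 4 N and linear speed of gauge below 0.02 m/s); the robot touches nothing.
It fails at once if a gate is forced: the gauge presses on the seeder with over 60 N of contact force (about 30 N of push on a seized gate) (contact force between gauge and seeder above 60 N).
It fails at once if the pot with the sprout is shifted by over 3 cm or tipped (distance of pot_a from where it was at the start of the episode above 0.03 m or angle between pot_a's own z axis and vertical above 0.5 rad).
It fails at once if the pot of soil is shifted by over 3 cm or tipped (distance of pot_b from where it was at the start of the episode above 0.03 m or angle between pot_b's own z axis and vertical above 0.5 rad).
It fails at once if the cup is shifted by over 3 cm or tipped (distance of cup from where it was at the start of the episode above 0.03 m or angle between cup's own z axis and vertical above 0.5 rad).
It fails at once if the measuring cylinder is shifted by over 3 cm or tipped (distance of cylinder from where it was at the start of the episode above 0.03 m or angle between cylinder's own z axis and vertical above 0.5 rad).
It also fails if it takes over 72 s, if anything falls off the work surface, if the arm or the gripper's body presses on something with over 40 N, if the wrist force passes 120 N, or if a joint passes its speed limit or range.

## Working session

There is one attempt and no reset: what is moved stays moved. The work goes in short steps, Python scripts to look and compute and a tool call to move; the robot and the scene stay as the last step left them, time stands still between calls to the robot, and variables do not carry over. Pictures are saved under pics/ and viewed, at most 10 in all, crops included, and the job is handed in when it is done.

Besides the shell and the picture viewer there is one more tool, called after "Emit:" in YAML: its name, and indented under it one key for each argument. servo_tool: Moves the arm, as the interface text tells. Its arguments: {"type":"object","properties":{"steps":{"type":"array"},"newtons":{"type":"number"}},"required":["steps"]}

```bash
mkdir -p pics
cat > h.py <<'E'
import numpy as np,cv2
from rig import env
def shot(n,f):
    c=env.camera_model(n);im,d=env.get_image(n)
    cv2.imwrite(f'pics/{f}.png',im[:,:,::-1]);np.savez(f'{f}.npz',im=im,d=d,T=c['T'],fovy=c['fovy'],cx=c['cx'],cy=c['cy'],w=n=='wrist')
def ray(z,u,v):
    f=240/np.tan(np.radians(z['fovy'])/2);x=(u-z['cx'])/f;y=(v-z['cy'])/f
    if z['w']:
        r=np.hypot(x,y)+1e-12;return np.array([np.sin(r)*x/r,np.sin(r)*y/r,np.cos(r)])
    return np.array([x,y,1.])
def plane(z,u,v,h):
    T=z['T'];d=T[:3,:3]@ray(z,u,v);o=T[:3,3];return o+d*(h-o[2])/d[2]
def dep(z,u,v):
    r=ray(z,u,v);r=r/r[2];return z['T'][:3,:3]@(r*z['d'][int(v),int(u)])+z['T'][:3,3]
def cloud(z):
    f=240/np.tan(np.radians(z['fovy'])/2);v,u=np.mgrid[:480,:640];x=(u-z['cx'])/f;y=(v-z['cy'])/f
    if z['w']:
        r=np.hypot(x,y)+1e-9;t=np.tan(np.minimum(r,1.5))/r;x,y=x*t,y*t
    d=z['d'];P=np.stack([x*d,y*d,d],-1)@z['T'][:3,:3].T+z['T'][:3,3];P[d==0]=np.nan;return P
E
python3 -c "
from h import *
shot('scene','s0');shot('side','d0')
s=env.observe();print(s['position'],s['tool_rot'],s['ft_force'])"
```

```text
[0.23949155 0.49487721 0.24979189] [[-9.00110515e-01  4.35660977e-01 -7.58378734e-04]
 [ 4.35661564e-01  9.00110005e-01 -9.89967420e-04]
 [ 2.51334114e-04 -1.22147655e-03 -9.99999222e-01]] [ 1.37821449 -0.20071719 -0.1202546 ]
```

View pics/s0.png

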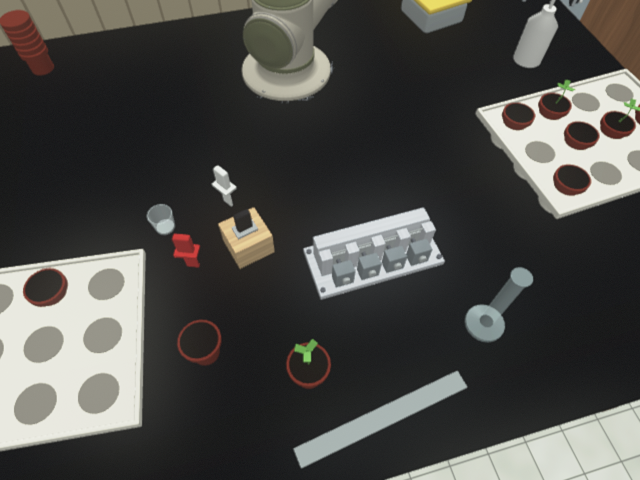

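View pics/d0.png

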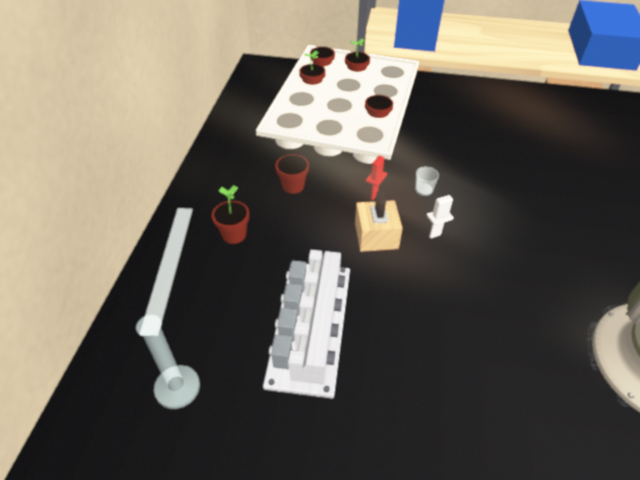

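The scene view shows the black-gripped gauge in the wooden stand at (245,222). The look-alikes are red at (185,248) and white at (223,183). Only the black one is in the stand, so it fits the description. The seeder is at (375,255), with its solid rail on the robot side.

```bash
python3 -c "
from h import *
for f in ('s0','d0'):
    z=np.load(f+'.npz');P=cloud(z);im=z['im'].astype(int)
    w=cv2.inRange(cv2.cvtColor(z['im'],cv2.COLOR_RGB2HSV),(8,50,90),(28,200,255))>0
    m=w&(abs(P[...,2]-.058)<.004)&(np.hypot(P[...,0],P[...,1])<.8)
    n,l,st,c=cv2.connectedComponentsWithStats(m.astype(np.uint8))
    i=1+st[1:,4].argmax();q=P[l==i][:,:2].astype(np.float32);print(f,'stand',len(q),cv2.minAreaRect(q),q.mean(0))
    # high dark points above the stand
    c0=np.array(cv2.minAreaRect(q)[0]);k=(np.hypot(P[...,0]-c0[0],P[...,1]-c0[1])<.05)&(P[...,2]>.075)
    print('grip',P[k].mean(0),P[k].max(0),k.sum())
    k=(P[...,2]>.062)&(P[...,2]<.078)
    n,l,st,c=cv2.connectedComponentsWithStats(k.astype(np.uint8))
    for i in range(1,n):
        if st[i,4]>150: q=P[l==i];print(st[i],cv2.minAreaRect(q[:,:2].astype(np.float32)),q.mean(0))
z=np.load('s0.npz')
cv2.imwrite('pics/c1.png',cv2.resize(z['im'][160:300,140:300,::-1],None,fx=4,fy=4,interpolation=2))
"
```

```text
s0 stand 939 ((0.49395763874053955, -0.195437490940094), (0.0770781934261322, 0.07545073330402374), 15.204828262329102) [ 0.5018739 -0.1955881]
grip [ 0.49793072 -0.19576204  0.09776974] [ 0.50477404 -0.18014229  0.1117969 ] 282
[414   0  58  14 431] ((-0.05704359710216522, 0.44564276933670044), (0.15047571063041687, 0.06882486492395401), 72.2850570678711) [-0.06101953  0.43343161  0.07271724]
[522  30  30  18 180] ((0.134785994887352, 0.6055038571357727), (0.0696398913860321, 0.03559108451008797), 47.40325164794922) [0.13976996 0.60144002 0.06988672]
[ 15  39  30  16 185] ((-0.1516534984111786, -0.5948872566223145), (0.037347011268138885, 0.066160649061203), 12.494484901428223) [-0.14705039 -0.59112833  0.07084583]
[600 117  32  20 153] ((0.45758381485939026, 0.6083155870437622), (0.06661462783813477, 0.033520955592393875), 32.89101791381836) [0.45984814 0.60432841 0.07237476]
[564 128  34  20 155] ((0.46552354097366333, 0.5185303092002869), (0.06752115488052368, 0.03369804844260216), 39.713016510009766) [0.46890149 0.51292523 0.07267504]
[553 171  34  23 172] ((0.565868079662323, 0
[... 1333 characters left out ...]
31  -0.45892094  0.06988364]
[276 154  33  22 323] ((0.6905894875526428, -0.3059535324573517), (0.06358490139245987, 0.0640578642487526), 77.8375473022461) [ 0.69021982 -0.30769756  0.06322793]
[213 201  36  26 460] ((0.773705005645752, -0.14808645844459534), (0.06161637604236603, 0.06923101842403412), 34.81385040283203) [ 0.77299064 -0.14657161  0.06321418]
[371 205  18  18 180] ((0.49736106395721436, -0.1959991753101349), (0.030320586636662483, 0.04483863338828087), 13.393996238708496) [ 0.4973008  -0.18863404  0.06676149]
[ 289  249   52  120 3349] ((0.5752754807472229, 0.02994178980588913), (0.05344068631529808, 0.22300362586975098), 2.2980756759643555) [0.57195059 0.04180661 0.07009685]
```

View pics/c1.png

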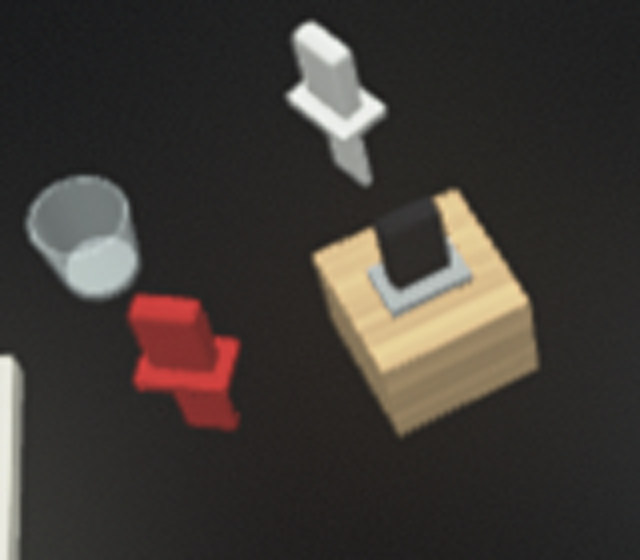

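Confirmed by the crop: the black-gripped gauge, with its steel collar, sits in the wooden stand. Its x axis is about 14–15° from world x. Moving above it now.

Emit:
servo_tool:
  steps:
    - {"tx": 1.42,"ty": -3.84,"tz": -0.2,"yaw": -2.76,"claw": 5}
    - {"tx": 1.42,"ty": -3.84,"tz": -0.2,"yaw": -2.76,"claw": 5}
    - {"tx": 1.42,"ty": -3.84,"tz": -0.2,"yaw": -2.76,"claw": 5}
    - {"tx": 1.42,"ty": -3.84,"tz": -0.2,"yaw": -2.76,"claw": 5}
    - {"tx": 1.42,"ty": -3.84,"tz": -0.2,"yaw": -2.76,"claw": 5}
    - {"tx": 1.42,"ty": -3.84,"tz": -0.2,"yaw": -2.76,"claw": 5}
    - {"tx": 1.42,"ty": -3.84,"tz": -0.2,"yaw": -2.76,"claw": 5}
    - {"tx": 1.42,"ty": -3.84,"tz": -0.2,"yaw": -2.76,"claw": 5}
    - {"tx": 1.42,"ty": -3.84,"tz": -0.2,"yaw": -2.76,"claw": 5}
    - {"tx": 1.42,"ty": -3.84,"tz": -0.2,"yaw": -2.76,"claw": 5}
    - {"tx": 1.42,"ty": -3.84,"tz": -0.2,"yaw": -2.76,"claw": 5}
    - {"tx": 1.42,"ty": -3.84,"tz": -0.2,"yaw": -2.76,"claw": 5}
    - {"tx": 1.42,"ty": -3.84,"tz": -0.2,"yaw": -2.76,"claw": 5}
    - {"tx": 1.42,"ty": -3.84,"tz": -0.2,"yaw": -2.76,"claw": 5}
    - {"tx": 1.42,"ty": -3.84,"tz": -0.2,"yaw": -2.76,"claw": 5}
    - {"tx": 1.42,"ty": -3.84,"tz": -0.2,"yaw": -2.76,"claw": 5}
    - {"tx": 1.42,"ty": -3.84,"tz": -0.2,"yaw": -2.76,"claw": 5}
    - {"tx": 1.42,"ty": -3.84,"tz": -0.2,"yaw": -2.76,"claw": 5}
    - {"tz": 0}
    - {"tz": 0}
  newtons: 60

```text
invalid input at $.steps[18]: expected keys tx, ty, tz, yaw, claw
```

```bash
python3 -c "
from h import *
shot('wrist','w1');s=env.observe();print(s['time_s'],s['position'],s['tool_rot'],s['ft_force'],s['grip_width'])
z=np.load('w1.npz');P=cloud(z);print(z['T'],z['fovy'])
k=(abs(P[...,2]-.0645)<.0025)&(np.hypot(P[...,0]-.496,P[...,1]+.196)<.06)
print(k.sum(),cv2.minAreaRect(P[k][:,:2].astype(np.float32)))
k=(abs(P[...,2]-.108)<.004)&(np.hypot(P[...,0]-.496,P[...,1]+.196)<.06)
print(k.sum(),cv2.minAreaRect(P[k][:,:2].astype(np.float32)),P[k].mean(0))
z=np.load('s0.npz');P=cloud(z)[160:205,205:240].reshape(-1,3);P=P[P[:,2]>.02];print('white',P.min(0),P.max(0))
"
```

```text
0.15 [0.23950005 0.49490971 0.24986675] [[-9.00110191e-01  4.35661828e-01 -6.44993770e-04]
 [ 4.35662260e-01  9.00109787e-01 -8.75230351e-04]
 [ 1.99260751e-04 -1.06880320e-03 -9.99999409e-01]] [ 0.61696702 -1.14940214  0.39158832] 0.0852717989400362
[[ 0.43617442  0.86156921  0.2597121   0.17343428]
 [ 0.89986158 -0.41729008 -0.12695719  0.5281533 ]
 [-0.00100713  0.28908042 -0.95730429  0.37388961]
 [ 0.          0.          0.          1.        ]] 65.70646984690485
0 ((0.0, 0.0), (0.0, 0.0), 0.0)
0 ((0.0, 0.0), (0.0, 0.0), 0.0) [nan nan nan]
white [ 0.36280536 -0.23809984  0.02001418] [ 0.40440294 -0.19335969  0.10584153]<string>:8: RuntimeWarning: Mean of empty slice.
  ret = um.true_divide(
```

View pics/w1.png

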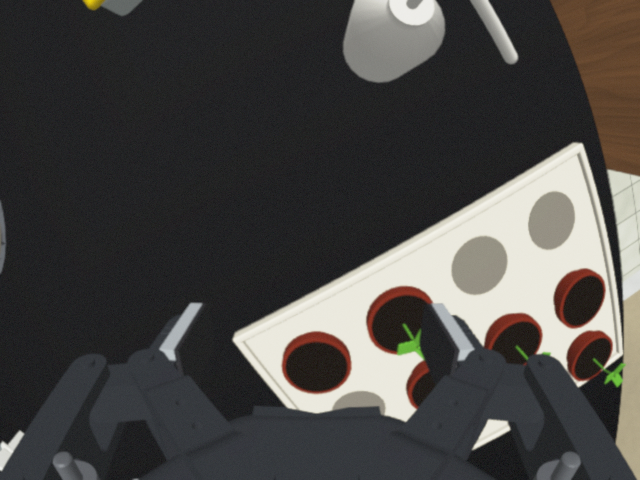

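The move was refused because every row needs all keys, so that picture shows only the starting view of the tray. Resending.

Emit:
servo_tool:
  steps:
    - {"tx": 1.42,"ty": -3.84,"tz": -0.2,"yaw": -2.76,"claw": 5}
    - {"tx": 1.42,"ty": -3.84,"tz": -0.2,"yaw": -2.76,"claw": 5}
    - {"tx": 1.42,"ty": -3.84,"tz": -0.2,"yaw": -2.76,"claw": 5}
    - {"tx": 1.42,"ty": -3.84,"tz": -0.2,"yaw": -2.76,"claw": 5}
    - {"tx": 1.42,"ty": -3.84,"tz": -0.2,"yaw": -2.76,"claw": 5}
    - {"tx": 1.42,"ty": -3.84,"tz": -0.2,"yaw": -2.76,"claw": 5}
    - {"tx": 1.42,"ty": -3.84,"tz": -0.2,"yaw": -2.76,"claw": 5}
    - {"tx": 1.42,"ty": -3.84,"tz": -0.2,"yaw": -2.76,"claw": 5}
    - {"tx": 1.42,"ty": -3.84,"tz": -0.2,"yaw": -2.76,"claw": 5}
    - {"tx": 1.42,"ty": -3.84,"tz": -0.2,"yaw": -2.76,"claw": 5}
    - {"tx": 1.42,"ty": -3.84,"tz": -0.2,"yaw": -2.76,"claw": 5}
    - {"tx": 1.42,"ty": -3.84,"tz": -0.2,"yaw": -2.76,"claw": 5}
    - {"tx": 1.42,"ty": -3.84,"tz": -0.2,"yaw": -2.76,"claw": 5}
    - {"tx": 1.42,"ty": -3.84,"tz": -0.2,"yaw": -2.76,"claw": 5}
    - {"tx": 1.42,"ty": -3.84,"tz": -0.2,"yaw": -2.76,"claw": 5}
    - {"tx": 1.42,"ty": -3.84,"tz": -0.2,"yaw": -2.76,"claw": 5}
    - {"tx": 1.42,"ty": -3.84,"tz": -0.2,"yaw": -2.76,"claw": 5}
    - {"tx": 1.42,"ty": -3.84,"tz": -0.2,"yaw": -2.76,"claw": 5}
    - {"tx": 0,"ty": 0,"tz": 0,"yaw": 0,"claw": 5}
    - {"tx": 0,"ty": 0,"tz": 0,"yaw": 0,"claw": 5}
  newtons: 60

```text
time_s: 2.15
position: [0.495, -0.1965, 0.2137]
tool_rot: [[-0.249, 0.968, -0.001], [0.968, 0.249, 0.001], [0.001, -0.001, -1.0]]
ft_force: [0.2, 0.4, 0.4]
grip_width: 0.0499
gripper_force: 0.0
```

```bash
python3 -c "
from h import *
shot('wrist','w2');s=env.observe();print(s['time_s'],s['position'],s['tool_rot'],s['ft_force'],s['grip_width'])
z=np.load('w2.npz');P=cloud(z)
k=(abs(P[...,2]-.0645)<.0025)&(np.hypot(P[...,0]-.496,P[...,1]+.196)<.06)
print(k.sum(),cv2.minAreaRect(P[k][:,:2].astype(np.float32)))
k=(abs(P[...,2]-.108)<.004)&(np.hypot(P[...,0]-.496,P[...,1]+.196)<.06)
print(k.sum(),cv2.minAreaRect(P[k][:,:2].astype(np.float32)),P[k].mean(0))
"
```

```text
2.2 [ 0.49488555 -0.19569807  0.21399341] [[-2.50467376e-01  9.68124660e-01 -8.57991884e-04]
 [ 9.68124523e-01  2.50468060e-01  8.11860146e-04]
 [ 1.00088139e-03 -6.27298503e-04 -9.99999302e-01]] [-0.76645494  0.38836905  0.1404071 ] 0.05020859327521353
1067 ((0.4944393038749695, -0.1945999562740326), (0.027972359210252762, 0.041899971663951874), 15.313724517822266)
910 ((0.4942878186702728, -0.19429953396320343), (0.013696219772100449, 0.029101263731718063), 14.741884231567383) [ 0.49426796 -0.19347743  0.1080095 ]
```

View pics/w2.png

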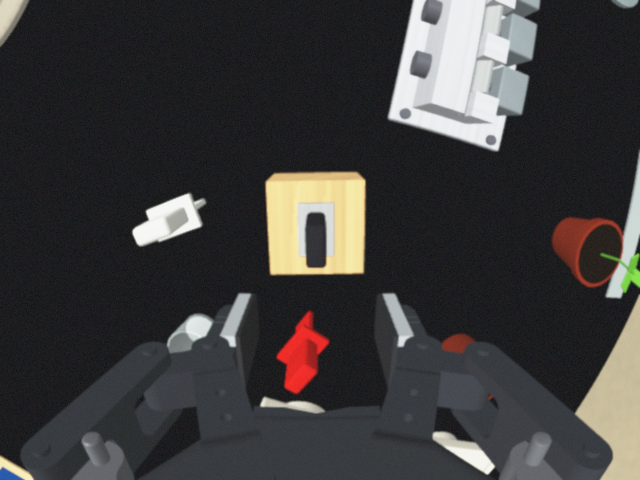

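The wrist view shows the stand and gauge centred at (316,235), with the white look-alike at (170,220) and the red one at (303,352), both clear of the fingers. Grasp the gauge.

Emit:
servo_tool:
  steps:
    - {"tx": 0,"ty": 0.1,"tz": -3,"yaw": 0.5,"claw": 5}
    - {"tx": 0,"ty": 0,"tz": -3,"yaw": 0,"claw": 5}
    - {"tx": 0,"ty": 0,"tz": -3,"yaw": 0,"claw": 5}
    - {"tx": 0,"ty": 0,"tz": -2,"yaw": 0,"claw": 5}
    - {"tx": 0,"ty": 0,"tz": -1.2,"yaw": 0,"claw": 5}
    - {"tx": 0,"ty": 0,"tz": 0,"yaw": 0,"claw": 5}
    - {"tx": 0,"ty": 0,"tz": 0,"yaw": 0,"claw": 0.5}
    - {"tx": 0,"ty": 0,"tz": 0,"yaw": 0,"claw": 0.5}
    - {"tx": 0,"ty": 0,"tz": 0,"yaw": 0,"claw": 0.5}
    - {"tx": 0,"ty": 0,"tz": 0,"yaw": 0,"claw": 0.5}
    - {"tx": 0,"ty": 0,"tz": 0,"yaw": 0,"claw": 0.5}
    - {"tx": 0,"ty": 0,"tz": 0,"yaw": 0,"claw": 0.5}
  newtons: 100

```text
time_s: 3.4
position: [0.4956, -0.1953, 0.0936]
tool_rot: [[-0.259, 0.966, 0.002], [0.966, 0.259, -0.001], [-0.002, 0.001, -1.0]]
ft_force: [-1.6, 0.9, 6.5]
grip_width: 0.0124
gripper_force: 98.1
```

Emit:
servo_tool:
  steps:
    - {"tx": 0,"ty": 0,"tz": 1,"yaw": 0,"claw": 0.5}
    - {"tx": 0,"ty": 0,"tz": 2,"yaw": 0,"claw": 0.5}
    - {"tx": 0,"ty": 0,"tz": 2.5,"yaw": 0,"claw": 0.5}
    - {"tx": 0,"ty": 0,"tz": 2.5,"yaw": 0,"claw": 0.5}
    - {"tx": 0,"ty": 0,"tz": 2.5,"yaw": 0,"claw": 0.5}
    - {"tx": 0,"ty": 0,"tz": 2.5,"yaw": 0,"claw": 0.5}
    - {"tx": 1.5,"ty": 3,"tz": 0,"yaw": -2.5,"claw": 0.5}
    - {"tx": 1.5,"ty": 3,"tz": 0,"yaw": -2.5,"claw": 0.5}
    - {"tx": 1.5,"ty": 3,"tz": 0,"yaw": -2.5,"claw": 0.5}
    - {"tx": 1.5,"ty": 3,"tz": 0,"yaw": -2.5,"claw": 0.5}
    - {"tx": 1.5,"ty": 2,"tz": 0,"yaw": -2.5,"claw": 0.5}
    - {"tx": 0,"ty": 0,"tz": 0,"yaw": 0,"claw": 0.5}
    - {"tx": 0,"ty": 0,"tz": 0,"yaw": 0,"claw": 0.5}
    - {"tx": 0,"ty": 0,"tz": 0,"yaw": 0,"claw": 0.5}

```text
time_s: 4.8
position: [0.5698, -0.0558, 0.2227]
tool_rot: [[-0.043, 0.999, -0.0], [0.999, 0.043, -0.0], [-0.0, -0.0, -1.0]]
ft_force: [0.2, -0.5, -1.0]
grip_width: 0.0126
gripper_force: 97.6
```

```bash
python3 -c "
from h import *
shot('wrist','w3');s=env.observe();print(s['time_s'],s['position'],s['tool_rot'],s['ft_force'],s['grip_width'])
z=np.load('w3.npz');P=cloud(z)
m=(abs(P[...,2]-.07)<.003)&(abs(P[...,0]-.57)<.1)&(abs(P[...,1]-.03)<.2)
n,l,st,c=cv2.connectedComponentsWithStats(m.astype(np.uint8))
for i in range(1,n):
  if st[i,4]>60: print(st[i],cv2.minAreaRect(P[l==i][:,:2].astype(np.float32)))
"
```

```text
4.85 [ 0.56979511 -0.05597706  0.22261532] [[-4.26811332e-02  9.99088745e-01 -1.31134646e-06]
 [ 9.99088734e-01  4.26811325e-02 -1.51233130e-04]
 [-1.51039348e-04 -7.76495285e-06 -9.99999989e-01]] [-0.54384038  0.70667114 -0.86266755] 0.01282142708824498
[ 289    0   41  254 9603] ((0.5615412592887878, 0.02414967119693756), (0.02979978173971176, 0.19724273681640625), 2.365537643432617)
[335   0  27  37 240] ((0.587030827999115, 0.1094788983464241), (0.019430475309491158, 0.029657656326889992), 4.015968322753906)
[335  38  28  27 714] ((0.5877774357795715, 0.08292041718959808), (0.02004297263920307, 0.020373575389385223), 2.2745423316955566)
[343  66   7  35 185] ((0.5873039960861206, 0.057824648916721344), (0.004308630712330341, 0.02627676911652088), 0.18420365452766418)
[335 102  28  28 752] ((0.5898496508598328, 0.033248718827962875), (0.020075621083378792, 0.020304789766669273), 3.1405744552612305)
[343 132   6  35 177] ((0.5891454815864563, 0.008012110367417336), (0.0037632251624017954, 0.025633640587329865), 2.7114675045013428)
[334 169  28  27 730] ((0.5918112397193909, -0.016633525490760803), (0.020459933206439018, 0.020060788840055466), 2.8647024631500244)
[333 197  27  62 785] ((0.5930858850479126, -0.05240407586097717), (0.020378589630126953, 0.04852965474128723), 1.6118252277374268)
```

View pics/w3.png

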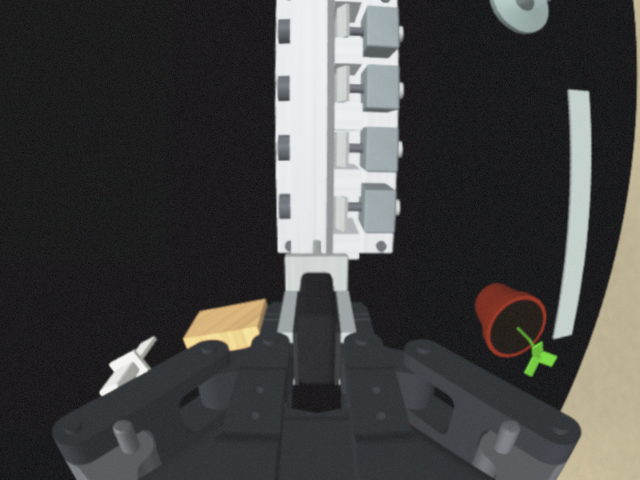

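The view shows the gauge held upright with its collar at (316,270). Ahead of it are the seeder's wall at x≈310 and four gates at rows 27, 88, 148 and 207. Next I measure the gap profile and collar in the same view.

```bash
python3 -c "
from h import *
z=np.load('w3.npz');P=cloud(z);th=np.radians(2.33);c,s=np.cos(th),np.sin(th)
o=np.array([.5805,.0333]);d=P[...,:2]-o;L=np.stack([d[...,0]*c+d[...,1]*s,-d[...,0]*s+d[...,1]*c],-1)
for yg in (-.075,-.025,.025):
  k=(abs(L[...,1]-yg)<.011)&(abs(L[...,0])<.02)
  x=L[...,0][k];Z=P[...,2][k]
  print(yg,[(round(b*1e3),round(float(np.median(Z[abs(x-b)<5e-4])*1e3),1)) for b in np.arange(-.014,.0145,.001) if (abs(x-b)<5e-4).sum()>2])
y=np.array([r for r in (-.075,-.025,.025)])
# collar & grip top
C=P[(P[...,2]>.185)&(P[...,2]<.2)&(abs(P[...,0]-.57)<.03)&(abs(P[...,1]+.05)<.04)]
u=C[abs(C[:,2]-np.median(C[:,2]))<.003];print(np.median(u[:,2]),len(u),cv2.minAreaRect(u[:,:2].astype(np.float32)))
for f in('s0','d0'):
  Q=cloud(np.load(f+'.npz'));k=(Q[...,2]>.004)&(Q[...,2]<.03)&(abs(Q[...,0]-.575)<.08)&(abs(Q[...,1]-.033)<.15);print(f,cv2.minAreaRect(Q[k][:,:2].astype(np.float32)))
k=(P[...,2]>.004)&(P[...,2]<.03)&(abs(P[...,0]-.575)<.08)&(P[...,1]<.2)&(P[...,1]>-.11);q=P[k][:,:2];l=np.stack([(q-o)@[c,s],(q-o)@[-s,c]],1);print(np.percentile(l,[.3,99.7],0),l.min(0),l.max(0))
"
```

```text
-0.075 [(-14, 237.9), (-13, 238.6), (-12, 279.0), (-11, 278.8), (-10, 278.5), (-9, 280.4), (-8, 279.2), (-7, 287.5), (-6, 271.6), (-5, 279.1), (-4, 278.9), (-3, 279.6), (-2, 278.1), (-1, 284.7), (0, 284.3), (1, 283.8), (2, 282.2), (3, 285.3), (4, 283.3), (5, 275.3), (6, 217.6), (7, 69.3), (8, 289.8), (9, 291.5), (10, 291.6), (11, 292.4), (12, 289.1), (13, 259.8), (14, 260.4)]
-0.025 [(-14, 70.5), (-13, 70.5), (-12, 70.5), (-11, 70.6), (-10, 70.4), (-9, 70.7), (-8, 70.5), (-7, 70.6), (-6, 69.7), (-5, 66.9), (-4, 64.2), (-3, 62.6), (-2, 60.4), (-1, 58.8), (1, 44.0), (2, 58.6), (3, 59.9), (4, 62.0), (5, 64.0), (6, 67.2), (7, 68.9), (8, 69.2), (9, 68.5), (13, 40.1), (14, 39.4)]
0.025 [(-14, 70.5), (-13, 70.7), (-12, 70.5), (-11, 70.3), (-10, 70.6), (-9, 70.4), (-8, 70.4), (-7, 70.1), (-6, 68.5), (-5, 65.7), (-4, 64.0), (-3, 62.1), (-2, 60.3), (-1, 58.1), (1, 42.4), (2, 56.7), (3, 59.5), (4, 61.9), (5, 64.3), (6, 66.0), (7, 69.0), (8, 69.3), (9, 68.8), (10, 68.0), (12, 40.0), (13, 39.0), (14, 39.3)]
0.19342766017124413 1690 ((0.5694278478622437, -0.04194466024637222), (0.028087591752409935, 0.017181869596242905), 3.341904640197754)
s0 ((0.5753376483917236, 0.032147377729415894), (0.1556057631969452, 0.2976883351802826), 0.2854647934436798)
d0 ((0.574323832988739, 0.03317031264305115), (0.296467125415802, 0.15390664339065552), 89.63758850097656)
[[-0.05086731 -0.12461859]
 [ 0.0588424   0.11366171]] [-0.05112481 -0.12506762] [0.05969603 0.11517002]
```

Seeder origin is about (0.580, 0.0333) with a yaw of 2.3°. The gauge's tip is about 87 mm below the TCP. Going to gap_1, tip just inside the mouth.

Emit:
servo_tool:
  steps:
    - {"tx": 0.82,"ty": 0.65,"tz": 0,"yaw": -0.1,"claw": 0.5}
    - {"tx": 0.82,"ty": 0.65,"tz": 0,"yaw": -0.1,"claw": 0.5}
    - {"tx": 0,"ty": 0,"tz": -2,"yaw": 0,"claw": 0.5}
    - {"tx": 0,"ty": 0,"tz": -2,"yaw": 0,"claw": 0.5}
    - {"tx": 0,"ty": 0,"tz": -1,"yaw": 0,"claw": 0.5}
    - {"tx": 0,"ty": 0,"tz": -0.8,"yaw": 0,"claw": 0.5}
    - {"tx": 0,"ty": 0,"tz": -0.5,"yaw": 0,"claw": 0.5}
    - {"tx": 0,"ty": 0,"tz": -0.4,"yaw": 0,"claw": 0.5}
    - {"tx": 0,"ty": 0,"tz": 0,"yaw": 0,"claw": 0.5}
    - {"tx": 0,"ty": 0,"tz": 0,"yaw": 0,"claw": 0.5}
    - {"tx": 0,"ty": 0,"tz": 0,"yaw": 0,"claw": 0.5}

```text
time_s: 5.95
position: [0.5868, -0.0422, 0.1558]
tool_rot: [[-0.04, 0.999, 0.001], [0.999, 0.04, -0.0], [-0.0, 0.001, -1.0]]
ft_force: [-0.0, -0.2, -0.9]
grip_width: 0.0124
gripper_force: 97.7
```

Emit:
servo_tool:
  steps:
    - {"tx": 0,"ty": 0,"tz": -0.2,"yaw": 0,"claw": 0.5}
    - {"tx": 0,"ty": 0,"tz": -0.2,"yaw": 0,"claw": 0.5}
    - {"tx": 0,"ty": 0,"tz": 0,"yaw": 0,"claw": 0.5}

```text
time_s: 6.25
position: [0.5864, -0.0421, 0.151]
tool_rot: [[-0.04, 0.999, -0.001], [0.999, 0.04, 0.0], [0.0, -0.001, -1.0]]
ft_force: [-0.5, -0.4, -0.7]
grip_width: 0.0127
gripper_force: 97.7
```

Emit:
servo_tool:
  steps:
    - {"tx": 0,"ty": 0,"tz": -0.1,"yaw": 0,"claw": 0.5}
    - {"tx": 0,"ty": 0,"tz": 0,"yaw": 0,"claw": 0.5}

```text
time_s: 6.45
position: [0.5866, -0.0422, 0.1502]
tool_rot: [[-0.04, 0.999, -0.0], [0.999, 0.04, 0.0], [0.0, -0.0, -1.0]]
ft_force: [-0.3, -0.0, -1.0]
grip_width: 0.0127
gripper_force: 97.7
```

Emit:
servo_tool:
  steps:
    - {"tx": 0,"ty": 0,"tz": -0.1,"yaw": 0,"claw": 0.5}
    - {"tx": 0,"ty": 0,"tz": 0,"yaw": 0,"claw": 0.5}

```text
time_s: 6.65
position: [0.5866, -0.0422, 0.1492]
tool_rot: [[-0.04, 0.999, -0.0], [0.999, 0.04, 0.0], [0.0, -0.0, -1.0]]
ft_force: [-1.1, -1.2, -2.0]
grip_width: 0.0126
gripper_force: 97.7
```

Emit:
servo_tool:
  steps:
    - {"tx": 0,"ty": 0,"tz": -0.1,"yaw": 0,"claw": 0.5}
    - {"tx": 0,"ty": 0,"tz": 0,"yaw": 0,"claw": 0.5}

```text
time_s: 6.85
position: [0.5866, -0.0422, 0.1482]
tool_rot: [[-0.04, 0.999, -0.0], [0.999, 0.04, 0.0], [0.0, -0.0, -1.0]]
ft_force: [-0.9, -0.1, -1.5]
grip_width: 0.0125
gripper_force: 97.7
```

Emit:
servo_tool:
  steps:
    - {"tx": 0,"ty": 0,"tz": -0.1,"yaw": 0,"claw": 0.5}
    - {"tx": 0,"ty": 0,"tz": 0,"yaw": 0,"claw": 0.5}

```text
time_s: 7.05
position: [0.5866, -0.0422, 0.1472]
tool_rot: [[-0.04, 0.999, -0.0], [0.999, 0.04, 0.0], [0.0, -0.0, -1.0]]
ft_force: [-1.4, 0.1, -1.4]
grip_width: 0.0128
gripper_force: 97.7
```

Emit:
servo_tool:
  steps:
    - {"tx": 0,"ty": 0,"tz": -0.1,"yaw": 0,"claw": 0.5}
    - {"tx": 0,"ty": 0,"tz": 0,"yaw": 0,"claw": 0.5}

```text
time_s: 7.25
position: [0.5866, -0.0422, 0.1462]
tool_rot: [[-0.04, 0.999, -0.0], [0.999, 0.04, 0.0], [0.0, -0.0, -1.0]]
ft_force: [-0.8, -0.4, -0.5]
grip_width: 0.0128
gripper_force: 97.7
```

Emit:
servo_tool:
  steps:
    - {"tx": 0,"ty": 0,"tz": -0.1,"yaw": 0,"claw": 0.5}
    - {"tx": 0,"ty": 0,"tz": 0,"yaw": 0,"claw": 0.5}

```text
time_s: 7.45
position: [0.5865, -0.0421, 0.1452]
tool_rot: [[-0.04, 0.999, -0.0], [0.999, 0.04, 0.0], [0.0, -0.0, -1.0]]
ft_force: [-1.4, 0.0, -0.8]
grip_width: 0.0122
gripper_force: 97.7
```

Emit:
servo_tool:
  steps:
    - {"tx": 0,"ty": 0,"tz": -0.1,"yaw": 0,"claw": 0.5}
    - {"tx": 0,"ty": 0,"tz": 0,"yaw": 0,"claw": 0.5}

```text
time_s: 7.65
position: [0.5866, -0.0421, 0.1442]
tool_rot: [[-0.04, 0.999, -0.0], [0.999, 0.04, 0.0], [0.0, -0.0, -1.0]]
ft_force: [-1.9, 0.2, -1.2]
grip_width: 0.0125
gripper_force: 97.7
```

Emit:
servo_tool:
  steps:
    - {"tx": 0,"ty": 0,"tz": -0.2,"yaw": 0,"claw": 0.5}
    - {"tx": 0,"ty": 0,"tz": -0.2,"yaw": 0,"claw": 0.5}
    - {"tx": 0,"ty": 0,"tz": -0.2,"yaw": 0,"claw": 0.5}
    - {"tx": 0,"ty": 0,"tz": -0.2,"yaw": 0,"claw": 0.5}

```text
time_s: 8.05
position: [0.5866, -0.0421, 0.136]
tool_rot: [[-0.04, 0.999, -0.0], [0.999, 0.04, 0.0], [0.0, -0.0, -1.0]]
ft_force: [-1.5, -0.2, -1.1]
grip_width: 0.013
gripper_force: 97.7
```

gap_1 is slack. On to gap_2.

Emit:
servo_tool:
  steps:
    - {"tx": 0,"ty": 0,"tz": 0.8,"yaw": 0,"claw": 0.5}
    - {"tx": 0,"ty": 0,"tz": 1.2,"yaw": 0,"claw": 0.5}
    - {"tx": 0,"ty": 0,"tz": 1.0,"yaw": 0,"claw": 0.5}
    - {"tx": 0,"ty": 0,"tz": 0,"yaw": 0,"claw": 0.5}
    - {"tx": -0.08,"ty": 1.64,"tz": 0,"yaw": 0,"claw": 0.5}
    - {"tx": -0.08,"ty": 1.64,"tz": 0,"yaw": 0,"claw": 0.5}
    - {"tx": -0.08,"ty": 1.64,"tz": 0,"yaw": 0,"claw": 0.5}
    - {"tx": 0,"ty": 0,"tz": 0,"yaw": 0,"claw": 0.5}
    - {"tx": 0,"ty": 0,"tz": -0.6,"yaw": 0,"claw": 0.5}
    - {"tx": 0,"ty": 0,"tz": -0.5,"yaw": 0,"claw": 0.5}
    - {"tx": 0,"ty": 0,"tz": -0.3,"yaw": 0,"claw": 0.5}
    - {"tx": 0,"ty": 0,"tz": 0,"yaw": 0,"claw": 0.5}
    - {"tx": 0,"ty": 0,"tz": 0,"yaw": 0,"claw": 0.5}

```text
time_s: 9.35
position: [0.5842, 0.0067, 0.1522]
tool_rot: [[-0.039, 0.999, -0.0], [0.999, 0.039, 0.0], [0.0, -0.0, -1.0]]
ft_force: [0.2, 0.4, -1.2]
grip_width: 0.0128
gripper_force: 97.7
```

Emit:
servo_tool:
  steps:
    - {"tx": 0,"ty": 0,"tz": -0.1,"yaw": 0,"claw": 0.5}
    - {"tx": 0,"ty": 0,"tz": 0,"yaw": 0,"claw": 0.5}

```text
time_s: 9.55
position: [0.584, 0.0069, 0.1514]
tool_rot: [[-0.04, 0.999, -0.0], [0.999, 0.04, -0.0], [-0.0, -0.0, -1.0]]
ft_force: [-2.0, -0.1, -0.2]
grip_width: 0.0129
gripper_force: 97.9
```

Emit:
servo_tool:
  steps:
    - {"tx": 0,"ty": 0,"tz": -0.05,"yaw": 0,"claw": 0.5}
    - {"tx": 0,"ty": 0,"tz": 0,"yaw": 0,"claw": 0.5}

```text
time_s: 9.75
position: [0.584, 0.007, 0.1509]
tool_rot: [[-0.04, 0.999, -0.001], [0.999, 0.04, -0.0], [-0.0, -0.001, -1.0]]
ft_force: [-2.6, 0.1, 2.4]
grip_width: 0.0129
gripper_force: 98.0
```

Contact starts here, at about 6 mm depth. Continuing in half-millimetre steps.

Emit:
servo_tool:
  steps:
    - {"tx": 0,"ty": 0,"tz": -0.05,"yaw": 0,"claw": 0.5}
    - {"tx": 0,"ty": 0,"tz": 0,"yaw": 0,"claw": 0.5}

```text
time_s: 9.95
position: [0.5839, 0.007, 0.1504]
tool_rot: [[-0.04, 0.999, -0.001], [0.999, 0.04, -0.0], [-0.0, -0.001, -1.0]]
ft_force: [-4.0, -0.1, 3.0]
grip_width: 0.0124
gripper_force: 98.2
```

Emit:
servo_tool:
  steps:
    - {"tx": 0,"ty": 0,"tz": -0.05,"yaw": 0,"claw": 0.5}
    - {"tx": 0,"ty": 0,"tz": 0,"yaw": 0,"claw": 0.5}

```text
time_s: 10.15
position: [0.5838, 0.0071, 0.1498]
tool_rot: [[-0.04, 0.999, -0.001], [0.999, 0.04, 0.0], [0.0, -0.001, -1.0]]
ft_force: [-5.4, -0.9, 3.8]
grip_width: 0.0124
gripper_force: 98.3
```

Emit:
servo_tool:
  steps:
    - {"tx": 0,"ty": 0,"tz": -0.05,"yaw": 0,"claw": 0.5}
    - {"tx": 0,"ty": 0,"tz": 0,"yaw": 0,"claw": 0.5}

```text
time_s: 10.35
position: [0.5837, 0.0071, 0.1493]
tool_rot: [[-0.04, 0.999, -0.002], [0.999, 0.04, 0.0], [0.0, -0.001, -1.0]]
ft_force: [-5.2, -0.5, 3.7]
grip_width: 0.0123
gripper_force: 98.4
```

Emit:
servo_tool:
  steps:
    - {"tx": 0,"ty": 0,"tz": -0.05,"yaw": 0,"claw": 0.5}
    - {"tx": 0,"ty": 0,"tz": 0,"yaw": 0,"claw": 0.5}

```text
time_s: 10.55
position: [0.5835, 0.0071, 0.1489]
tool_rot: [[-0.04, 0.999, -0.002], [0.999, 0.04, -0.0], [0.0, -0.002, -1.0]]
ft_force: [-7.2, -0.1, 5.3]
grip_width: 0.0127
gripper_force: 98.5
```

Emit:
servo_tool:
  steps:
    - {"tx": 0,"ty": 0,"tz": -0.05,"yaw": 0,"claw": 0.5}
    - {"tx": 0,"ty": 0,"tz": 0,"yaw": 0,"claw": 0.5}

```text
time_s: 10.75
position: [0.5834, 0.0071, 0.1484]
tool_rot: [[-0.04, 0.999, -0.002], [0.999, 0.04, 0.0], [0.0, -0.002, -1.0]]
ft_force: [-8.1, -0.1, 6.0]
grip_width: 0.0132
gripper_force: 98.5
```

Emit:
servo_tool:
  steps:
    - {"tx": 0,"ty": 0,"tz": -0.04,"yaw": 0,"claw": 0.5}
    - {"tx": 0,"ty": 0,"tz": 0,"yaw": 0,"claw": 0.5}

```text
time_s: 10.95
position: [0.5833, 0.0071, 0.1481]
tool_rot: [[-0.04, 0.999, -0.002], [0.999, 0.04, 0.0], [0.0, -0.002, -1.0]]
ft_force: [-8.4, 0.4, 5.8]
grip_width: 0.013
gripper_force: 98.6
```

Emit:
servo_tool:
  steps:
    - {"tx": 0,"ty": 0,"tz": -0.04,"yaw": 0,"claw": 0.5}
    - {"tx": 0,"ty": 0,"tz": 0,"yaw": 0,"claw": 0.5}

```text
time_s: 11.15
position: [0.5832, 0.0072, 0.1477]
tool_rot: [[-0.04, 0.999, -0.003], [0.999, 0.04, 0.0], [0.0, -0.003, -1.0]]
ft_force: [-8.4, -0.4, 6.3]
grip_width: 0.0128
gripper_force: 98.6
```

Emit:
servo_tool:
  steps:
    - {"tx": 0,"ty": 0,"tz": -0.04,"yaw": 0,"claw": 0.5}
    - {"tx": 0,"ty": 0,"tz": 0,"yaw": 0,"claw": 0.5}

```text
time_s: 11.35
position: [0.5831, 0.0071, 0.1473]
tool_rot: [[-0.04, 0.999, -0.003], [0.999, 0.04, 0.0], [0.0, -0.003, -1.0]]
ft_force: [-8.6, -1.2, 6.5]
grip_width: 0.0124
gripper_force: 98.7
```

Emit:
servo_tool:
  steps:
    - {"tx": 0,"ty": 0,"tz": -0.04,"yaw": 0,"claw": 0.5}
    - {"tx": 0,"ty": 0,"tz": 0,"yaw": 0,"claw": 0.5}

```text
time_s: 11.55
position: [0.583, 0.0072, 0.1469]
tool_rot: [[-0.04, 0.999, -0.003], [0.999, 0.04, 0.0], [0.0, -0.003, -1.0]]
ft_force: [-9.1, 0.0, 7.6]
grip_width: 0.013
gripper_force: 98.7
```

Emit:
servo_tool:
  steps:
    - {"tx": 0,"ty": 0,"tz": -0.04,"yaw": 0,"claw": 0.5}
    - {"tx": 0,"ty": 0,"tz": 0,"yaw": 0,"claw": 0.5}

```text
time_s: 11.75
position: [0.5829, 0.0072, 0.1466]
tool_rot: [[-0.04, 0.999, -0.003], [0.999, 0.04, 0.0], [0.0, -0.003, -1.0]]
ft_force: [-9.8, -0.7, 8.1]
grip_width: 0.0124
gripper_force: 98.9
```

Emit:
servo_tool:
  steps:
    - {"tx": 0,"ty": 0,"tz": -0.05,"yaw": 0,"claw": 0.5}
    - {"tx": 0,"ty": 0,"tz": 0,"yaw": 0,"claw": 0.5}

```text
time_s: 11.95
position: [0.583, 0.0072, 0.1465]
tool_rot: [[-0.04, 0.999, -0.003], [0.999, 0.04, -0.0], [0.0, -0.003, -1.0]]
ft_force: [-9.5, -0.3, 11.4]
grip_width: 0.0128
gripper_force: 99.4
```

Emit:
servo_tool:
  steps:
    - {"tx": 0,"ty": 0,"tz": -0.05,"yaw": 0,"claw": 0.5}
    - {"tx": 0,"ty": 0,"tz": 0,"yaw": 0,"claw": 0.5}

```text
time_s: 12.15
position: [0.583, 0.0071, 0.1463]
tool_rot: [[-0.04, 0.999, -0.003], [0.999, 0.04, -0.0], [-0.0, -0.003, -1.0]]
ft_force: [-11.6, -0.3, 15.1]
grip_width: 0.0131
gripper_force: 99.8
```

Emit:
servo_tool:
  steps:
    - {"tx": 0,"ty": 0,"tz": -0.05,"yaw": 0,"claw": 0.5}
    - {"tx": 0,"ty": 0,"tz": 0,"yaw": 0,"claw": 0.5}

```text
time_s: 12.35
position: [0.583, 0.0072, 0.1462]
tool_rot: [[-0.04, 0.999, -0.002], [0.999, 0.04, -0.0], [-0.0, -0.002, -1.0]]
ft_force: [-12.0, 0.6, 17.1]
grip_width: 0.0129
gripper_force: 100.2
```

Emit:
servo_tool:
  steps:
    - {"tx": 0,"ty": 0,"tz": -0.05,"yaw": 0,"claw": 0.5}
    - {"tx": 0,"ty": 0,"tz": 0,"yaw": 0,"claw": 0.5}

```text
time_s: 12.55
position: [0.5831, 0.0071, 0.1461]
tool_rot: [[-0.04, 0.999, -0.002], [0.999, 0.04, -0.0], [-0.0, -0.002, -1.0]]
ft_force: [-12.9, 0.8, 20.6]
grip_width: 0.0126
gripper_force: 100.6
```

The blade has stopped about 11 mm down with 21 N on it, so gap_2 is provisionally the seized gate. Backing off to try gap_3.

Emit:
servo_tool:
  steps:
    - {"tx": 0,"ty": 0,"tz": 0.4,"yaw": 0,"claw": 0.5}
    - {"tx": 0,"ty": 0,"tz": 0.8,"yaw": 0,"claw": 0.5}
    - {"tx": 0,"ty": 0,"tz": 0.8,"yaw": 0,"claw": 0.5}
    - {"tx": 0,"ty": 0,"tz": 0,"yaw": 0,"claw": 0.5}
    - {"tx": -0.07,"ty": 1.67,"tz": 0,"yaw": 0,"claw": 0.5}
    - {"tx": -0.07,"ty": 1.67,"tz": 0,"yaw": 0,"claw": 0.5}
    - {"tx": -0.07,"ty": 1.66,"tz": 0,"yaw": 0,"claw": 0.5}
    - {"tx": 0,"ty": 0,"tz": 0,"yaw": 0,"claw": 0.5}
    - {"tx": 0,"ty": 0,"tz": -0.6,"yaw": 0,"claw": 0.5}
    - {"tx": 0,"ty": 0,"tz": -0.3,"yaw": 0,"claw": 0.5}
    - {"tx": 0,"ty": 0,"tz": -0.2,"yaw": 0,"claw": 0.5}
    - {"tx": 0,"ty": 0,"tz": 0,"yaw": 0,"claw": 0.5}
    - {"tx": 0,"ty": 0,"tz": 0,"yaw": 0,"claw": 0.5}

```text
time_s: 13.85
position: [0.5822, 0.0567, 0.1533]
tool_rot: [[-0.039, 0.999, 0.0], [0.999, 0.039, -0.0], [-0.0, 0.0, -1.0]]
ft_force: [0.9, 0.1, -1.3]
grip_width: 0.0128
gripper_force: 98.0
```

Emit:
servo_tool:
  steps:
    - {"tx": 0,"ty": 0,"tz": -0.1,"yaw": 0,"claw": 0.5}
    - {"tx": 0,"ty": 0,"tz": 0,"yaw": 0,"claw": 0.5}

```text
time_s: 14.05
position: [0.5821, 0.0569, 0.1523]
tool_rot: [[-0.04, 0.999, -0.0], [0.999, 0.04, -0.0], [-0.0, -0.0, -1.0]]
ft_force: [0.1, -0.2, -1.3]
grip_width: 0.0126
gripper_force: 98.0
```

Emit:
servo_tool:
  steps:
    - {"tx": 0,"ty": 0,"tz": -0.1,"yaw": 0,"claw": 0.5}
    - {"tx": 0,"ty": 0,"tz": 0,"yaw": 0,"claw": 0.5}

```text
time_s: 14.25
position: [0.5819, 0.057, 0.1513]
tool_rot: [[-0.04, 0.999, -0.001], [0.999, 0.04, -0.0], [-0.0, -0.001, -1.0]]
ft_force: [-0.8, -0.6, -0.4]
grip_width: 0.0128
gripper_force: 98.2
```

Emit:
servo_tool:
  steps:
    - {"tx": 0,"ty": 0,"tz": -0.1,"yaw": 0,"claw": 0.5}
    - {"tx": 0,"ty": 0,"tz": 0,"yaw": 0,"claw": 0.5}

```text
time_s: 14.45
position: [0.5817, 0.0571, 0.1502]
tool_rot: [[-0.04, 0.999, -0.001], [0.999, 0.04, 0.0], [0.0, -0.001, -1.0]]
ft_force: [-2.5, -0.9, 0.4]
grip_width: 0.0124
gripper_force: 98.3
```

Emit:
servo_tool:
  steps:
    - {"tx": 0,"ty": 0,"tz": -0.1,"yaw": 0,"claw": 0.5}
    - {"tx": 0,"ty": 0,"tz": 0,"yaw": 0,"claw": 0.5}

```text
time_s: 14.65
position: [0.5817, 0.0571, 0.1493]
tool_rot: [[-0.04, 0.999, -0.001], [0.999, 0.04, -0.0], [0.0, -0.001, -1.0]]
ft_force: [-4.4, -0.7, 2.5]
grip_width: 0.0127
gripper_force: 98.5
```

Emit:
servo_tool:
  steps:
    - {"tx": 0,"ty": 0,"tz": -0.1,"yaw": 0,"claw": 0.5}
    - {"tx": 0,"ty": 0,"tz": 0,"yaw": 0,"claw": 0.5}

```text
time_s: 14.85
position: [0.5814, 0.0571, 0.1482]
tool_rot: [[-0.04, 0.999, -0.002], [0.999, 0.04, -0.0], [0.0, -0.002, -1.0]]
ft_force: [-6.2, -0.1, 4.4]
grip_width: 0.0124
gripper_force: 98.7
```

Emit:
servo_tool:
  steps:
    - {"tx": 0,"ty": 0,"tz": -0.1,"yaw": 0,"claw": 0.5}
    - {"tx": 0,"ty": 0,"tz": 0,"yaw": 0,"claw": 0.5}

```text
time_s: 15.05
position: [0.5812, 0.0571, 0.1473]
tool_rot: [[-0.04, 0.999, -0.002], [0.999, 0.04, -0.0], [0.0, -0.002, -1.0]]
ft_force: [-7.5, -0.7, 5.8]
grip_width: 0.0125
gripper_force: 98.8
```

Emit:
servo_tool:
  steps:
    - {"tx": 0,"ty": 0,"tz": -0.05,"yaw": 0,"claw": 0.5}
    - {"tx": 0,"ty": 0,"tz": 0,"yaw": 0,"claw": 0.5}

```text
time_s: 15.25
position: [0.5811, 0.0571, 0.1469]
tool_rot: [[-0.04, 0.999, -0.003], [0.999, 0.04, -0.0], [0.0, -0.003, -1.0]]
ft_force: [-7.2, -0.6, 6.3]
grip_width: 0.0127
gripper_force: 98.8
```

Emit:
servo_tool:
  steps:
    - {"tx": 0,"ty": 0,"tz": -0.05,"yaw": 0,"claw": 0.5}
    - {"tx": 0,"ty": 0,"tz": 0,"yaw": 0,"claw": 0.5}

```text
time_s: 15.45
position: [0.581, 0.0571, 0.1465]
tool_rot: [[-0.04, 0.999, -0.003], [0.999, 0.04, -0.0], [0.0, -0.003, -1.0]]
ft_force: [-8.3, -0.5, 7.0]
grip_width: 0.0127
gripper_force: 98.9
```

Emit:
servo_tool:
  steps:
    - {"tx": 0,"ty": 0,"tz": -0.05,"yaw": 0,"claw": 0.5}
    - {"tx": 0,"ty": 0,"tz": 0,"yaw": 0,"claw": 0.5}

```text
time_s: 15.65
position: [0.5811, 0.0571, 0.1461]
tool_rot: [[-0.04, 0.999, -0.003], [0.999, 0.04, -0.0], [0.0, -0.003, -1.0]]
ft_force: [-8.1, -0.2, 7.1]
grip_width: 0.0128
gripper_force: 99.0
```

Emit:
servo_tool:
  steps:
    - {"tx": 0,"ty": 0,"tz": -0.05,"yaw": 0,"claw": 0.5}
    - {"tx": 0,"ty": 0,"tz": 0,"yaw": 0,"claw": 0.5}

```text
time_s: 15.85
position: [0.5812, 0.0571, 0.1457]
tool_rot: [[-0.04, 0.999, -0.002], [0.999, 0.04, -0.0], [0.0, -0.002, -1.0]]
ft_force: [-8.4, 0.0, 7.4]
grip_width: 0.0127
gripper_force: 99.0
```

Unlike gap_2, this gate is yielding: the blade keeps descending and x is swinging back. Continuing.

Emit:
servo_tool:
  steps:
    - {"tx": 0,"ty": 0,"tz": -0.05,"yaw": 0,"claw": 0.5}
    - {"tx": 0,"ty": 0,"tz": -0.05,"yaw": 0,"claw": 0.5}
    - {"tx": 0,"ty": 0,"tz": 0,"yaw": 0,"claw": 0.5}

```text
time_s: 16.15
position: [0.5814, 0.0571, 0.1449]
tool_rot: [[-0.04, 0.999, -0.002], [0.999, 0.04, -0.0], [-0.0, -0.002, -1.0]]
ft_force: [-8.1, -0.2, 9.4]
grip_width: 0.0126
gripper_force: 99.2
```

Emit:
servo_tool:
  steps:
    - {"tx": 0,"ty": 0,"tz": -0.05,"yaw": 0,"claw": 0.5}
    - {"tx": 0,"ty": 0,"tz": -0.05,"yaw": 0,"claw": 0.5}
    - {"tx": 0,"ty": 0,"tz": 0,"yaw": 0,"claw": 0.5}

```text
time_s: 16.45
position: [0.5816, 0.0571, 0.144]
tool_rot: [[-0.04, 0.999, -0.001], [0.999, 0.04, -0.0], [-0.0, -0.001, -1.0]]
ft_force: [-7.0, -0.8, 8.7]
grip_width: 0.0126
gripper_force: 99.5
```

Emit:
servo_tool:
  steps:
    - {"tx": 0,"ty": 0,"tz": -0.05,"yaw": 0,"claw": 0.5}
    - {"tx": 0,"ty": 0,"tz": -0.05,"yaw": 0,"claw": 0.5}
    - {"tx": 0,"ty": 0,"tz": 0,"yaw": 0,"claw": 0.5}

```text
time_s: 16.75
position: [0.5815, 0.0571, 0.1425]
tool_rot: [[-0.04, 0.999, -0.001], [0.999, 0.04, -0.0], [-0.0, -0.001, -1.0]]
ft_force: [-5.3, 0.1, 3.6]
grip_width: 0.0127
gripper_force: 98.8
```

Past the lead-in. Checking the sliding drag.

Emit:
servo_tool:
  steps:
    - {"tx": 0,"ty": 0,"tz": -0.15,"yaw": 0,"claw": 0.5}
    - {"tx": 0,"ty": 0,"tz": -0.15,"yaw": 0,"claw": 0.5}
    - {"tx": 0,"ty": 0,"tz": -0.15,"yaw": 0,"claw": 0.5}

```text
time_s: 17.05
position: [0.5816, 0.0571, 0.1379]
tool_rot: [[-0.04, 0.999, -0.001], [0.999, 0.04, 0.0], [0.0, -0.001, -1.0]]
ft_force: [-5.7, -0.2, 4.7]
grip_width: 0.0128
gripper_force: 98.7
```

Emit:
servo_tool:
  steps:
    - {"tx": 0,"ty": 0,"tz": -0.2,"yaw": 0,"claw": 0.5}
    - {"tx": 0,"ty": 0,"tz": -0.2,"yaw": 0,"claw": 0.5}
    - {"tx": 0,"ty": 0,"tz": -0.2,"yaw": 0,"claw": 0.5}

```text
time_s: 17.35
position: [0.5816, 0.0571, 0.1318]
tool_rot: [[-0.04, 0.999, -0.001], [0.999, 0.04, 0.0], [0.0, -0.001, -1.0]]
ft_force: [-5.9, -0.8, 4.8]
grip_width: 0.0127
gripper_force: 98.9
```

Drag is about 6 N, so gap_3 is the good gate. Pushing home.

Emit:
servo_tool:
  steps:
    - {"tx": 0,"ty": 0,"tz": -0.3,"yaw": 0,"claw": 0.5}
    - {"tx": 0,"ty": 0,"tz": -0.3,"yaw": 0,"claw": 0.5}
    - {"tx": 0,"ty": 0,"tz": -0.3,"yaw": 0,"claw": 0.5}
    - {"tx": 0,"ty": 0,"tz": -0.3,"yaw": 0,"claw": 0.5}
    - {"tx": 0,"ty": 0,"tz": -0.3,"yaw": 0,"claw": 0.5}
    - {"tx": 0,"ty": 0,"tz": -0.3,"yaw": 0,"claw": 0.5}
    - {"tx": 0,"ty": 0,"tz": -0.3,"yaw": 0,"claw": 0.5}
    - {"tx": 0,"ty": 0,"tz": -0.2,"yaw": 0,"claw": 0.5}
    - {"tx": 0,"ty": 0,"tz": -0.1,"yaw": 0,"claw": 0.5}
    - {"tx": 0,"ty": 0,"tz": 0,"yaw": 0,"claw": 0.5}

```text
time_s: 18.35
position: [0.5814, 0.0571, 0.1075]
tool_rot: [[-0.04, 0.999, -0.002], [0.999, 0.04, 0.0], [0.0, -0.002, -1.0]]
ft_force: [-6.5, 0.4, 2.3]
grip_width: 0.0126
gripper_force: 98.6
```

Emit:
servo_tool:
  steps:
    - {"tx": 0,"ty": 0,"tz": -0.1,"yaw": 0,"claw": 0.5}
    - {"tx": 0,"ty": 0,"tz": 0,"yaw": 0,"claw": 0.5}

```text
time_s: 18.55
position: [0.5814, 0.0571, 0.1066]
tool_rot: [[-0.04, 0.999, -0.002], [0.999, 0.04, 0.0], [0.0, -0.002, -1.0]]
ft_force: [-6.6, -0.7, 3.0]
grip_width: 0.0124
gripper_force: 98.8
```

Emit:
servo_tool:
  steps:
    - {"tx": 0,"ty": 0,"tz": -0.1,"yaw": 0,"claw": 0.5}
    - {"tx": 0,"ty": 0,"tz": 0,"yaw": 0,"claw": 0.5}

```text
time_s: 18.75
position: [0.5814, 0.0571, 0.1057]
tool_rot: [[-0.04, 0.999, -0.002], [0.999, 0.04, 0.0], [0.0, -0.002, -1.0]]
ft_force: [-7.8, -0.4, 3.6]
grip_width: 0.0126
gripper_force: 99.0
```

Emit:
servo_tool:
  steps:
    - {"tx": 0,"ty": 0,"tz": -0.1,"yaw": 0,"claw": 0.5}
    - {"tx": 0,"ty": 0,"tz": 0,"yaw": 0,"claw": 0.5}

```text
time_s: 18.95
position: [0.5814, 0.0571, 0.1056]
tool_rot: [[-0.04, 0.999, -0.001], [0.999, 0.04, -0.0], [-0.0, -0.001, -1.0]]
ft_force: [-8.7, -0.2, 11.1]
grip_width: 0.0127
gripper_force: 100.0
```

Emit:
servo_tool:
  steps:
    - {"tx": 0,"ty": 0,"tz": -0.1,"yaw": 0,"claw": 0.5}
    - {"tx": 0,"ty": 0,"tz": 0,"yaw": 0,"claw": 0.5}

```text
time_s: 19.15
position: [0.5814, 0.0572, 0.1056]
tool_rot: [[-0.04, 0.999, -0.001], [0.999, 0.04, -0.0], [-0.0, -0.001, -1.0]]
ft_force: [-12.4, 0.5, 19.0]
grip_width: 0.013
gripper_force: 101.1
```

The collar has landed: a hard stop with 19 N. Relieve the push, release, lift away and check.

Emit:
servo_tool:
  steps:
    - {"tx": 0,"ty": 0,"tz": 0.1,"yaw": 0,"claw": 0.5}
    - {"tx": 0,"ty": 0,"tz": 0,"yaw": 0,"claw": 4}
    - {"tx": 0,"ty": 0,"tz": 0,"yaw": 0,"claw": 4}
    - {"tx": 0,"ty": 0,"tz": 0,"yaw": 0,"claw": 4}
    - {"tx": 0,"ty": 0,"tz": 0,"yaw": 0,"claw": 4}
    - {"tx": 0,"ty": 0,"tz": 0,"yaw": 0,"claw": 4}
    - {"tx": 0,"ty": 0,"tz": 1,"yaw": 0,"claw": 4}
    - {"tx": 0,"ty": 0,"tz": 2,"yaw": 0,"claw": 4}
    - {"tx": 0,"ty": 0,"tz": 3,"yaw": 0,"claw": 4}
    - {"tx": 0,"ty": 0,"tz": 3,"yaw": 0,"claw": 4}
    - {"tx": 0,"ty": 0,"tz": 3,"yaw": 0,"claw": 4}
    - {"tx": 0,"ty": 0,"tz": 0,"yaw": 0,"claw": 4}
    - {"tx": 0,"ty": 0,"tz": 0,"yaw": 0,"claw": 4}

```text
time_s: 20.45
position: [0.5821, 0.0571, 0.2255]
tool_rot: [[-0.04, 0.999, 0.001], [0.999, 0.04, -0.0], [-0.0, 0.001, -1.0]]
ft_force: [-1.2, -0.2, -0.8]
grip_width: 0.0401
gripper_force: 0.0
```

```bash
python3 -c "
from h import *
shot('wrist','w4')
z=np.load('w4.npz');P=cloud(z);th=np.radians(2.33);R=np.array([[np.cos(th),-np.sin(th)],[np.sin(th),np.cos(th)]])
near=(abs(P[...,0]-.582)<.03)&(abs(P[...,1]-.058)<.04)
for a,b in((.0735,.079),(.114,.125)):
  q=P[near&(P[...,2]>a)&(P[...,2]<b)];r=cv2.minAreaRect(q[:,:2].astype(np.float32));print(len(q),np.median(q[:,2]),r,(np.array(r[0])-[.58,.0333])@R)
"
```

```text
1015 0.07657719431193633 ((0.5811662077903748, 0.05853795260190964), (0.027279451489448547, 0.04165813699364662), 2.104316234588623) [0.00219129 0.02516967]
910 0.12018913336431468 ((0.5816279649734497, 0.058705635368824005), (0.013299793936312199, 0.029092200100421906), 1.8402358293533325) [0.00265948 0.02531845]
```

View pics/w4.png

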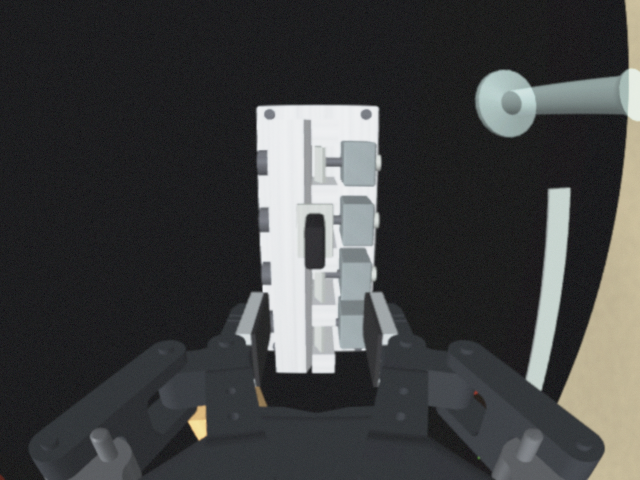

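The picture shows the gauge upright in gap_3 at (315,235), released. Its collar top is at 76.6 mm (76 expected) and it tilts by under 1°, so I'm handing in.

```bash
python3 -c "
from rig import env
print(env.close_job())"
```

```text
the job is handed in; nothing more can be done
None
```

The gauge is fully home, upright and released in gap_3, which held the blade with about 6 N of drag; gap_1 was slack, gap_2 stopped the blade at about 21 N (taken as the seized one), gap_4 was not tried, and the job is handed in with no verdict returned.

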